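# Lift a rack of stained slides out of its dish and hold it level to drain

## Task

The staining time is up: take the slide rack by its swinging handle, bring the handle upright while the rack still stands in its dish, then lift the rack gently straight out and hold it still and level over that same dish, its underside a few centimetres above the rim, so that it drains for at least three seconds. Do not knock or drag the rack against the glass, do not shift or lift the dish, never let the rack tip, and leave the covered dish and everything else on the bench where they are. Finish while still holding the rack there; do not put it down.

Things in the scene. Friction and masses are not known exactly. Their poses are not given: they have to be found in the camera images.
- slide_rack: Steel slide rack, 96 x 84 mm, standing in the stain dish with 4 mm to spare on each side; its eight glass slides stand to 33 mm high; 0.3 to 0.5 kg. Origin: centre of its underside; z up, y from end plate to end plate. Posts on both end plates (y = +-41 mm) carry the handle's pivots. Its weight lies midway, 36 mm below the pivots: held by the middle of the handle it hangs level.
- handle (a joint): The rack's wire handle, a U of 73 mm across that swings on two pivots in the end plates; rad, 0 = upright over the rack, positive = leaning towards the rack's +x side, stops at +-0.85. It turns lightly, with just enough friction to stay where it was left (it starts leaning by 0.45 to 0.85). Swung a millimetre or two too high it only lifts the rack a little; pushed too low it presses the rack on the glass.
- handle_grip (a point): Middle of the handle's crossbar: a black round sleeve 10 mm thick and 44 mm long, parallel to the rack's y axis, 58 mm from the pivot axis. Its frame turns with the handle. Nothing is within 30 mm of the sleeve's middle but the sleeve itself.
- handle_hinge (a point): Point on the handle's pivot axis, half-way between the two pivots, 58 mm above the rack's underside. Its axes are the rack's: the pivot axis is its y axis, z is up.
- stain_dish: Open rectangular clear glass dish that holds the rack, 112 x 100 mm outside, 62 mm high, walls and floor 4 mm thick, 0.9 kg, loose on the bench. Origin: centre of its underside; z up.
- rinse_dish: A second glass dish of the same size, empty and covered with a white lid, standing beside it. Origin: centre of its underside. To be left alone.
- dish_lid: White plastic lid 112 x 100 mm with a round knob, lying on the second dish; the knob's top is 86 mm above the bench. Origin: centre of its underside. To be left alone.
- stain_bottle: White bottle with a red cap, 55 mm wide, 125 mm high, at the back. Origin: centre of its underside. To be left alone.
- buffer_bottle: White bottle with a blue cap, 48 mm wide, 105 mm high, at the back. Origin: centre of its underside. To be left alone.
- small_bottle: Brown bottle with a black cap, 40 mm wide, 85 mm high, at the back. Origin: centre of its underside. To be left alone.
- timer: White bench timer standing on edge, 62 x 21 mm, 54 mm high, at the back. Origin: centre of its underside. To be left alone.
- slides: Closed blue box, 57 x 87 x 32 mm, at the back. Origin: centre of its underside. To be left alone.
- tape: Roll of tape lying flat, 66 mm across, 18 mm high, at the left. Origin: centre of its underside. To be left alone. Farther left (about y over 0.2, x over 0.3) stand the black label printer and a tall monitor: keep the arm clear of them.

How it is judged:
On the way, in this order (a step that is already met when the one before it is completed fails the run):
1. the handle is brought upright while the rack still stands in its dish (value of joint handle between -0.22 and 0.22 rad and z of slide_rack in the frame of stain_dish below 0.014 m), for 0.1 s.
2. the rack is clear of the dish and held level and still over it for 2.5 s (z of slide_rack in the frame of stain_dish between 0.07 and 0.2 m and horizontal distance between slide_rack and stain_dish below 0.025 m and angle between slide_rack's own z axis and vertical below 0.1 rad and linear speed of slide_rack below 0.04 m/s), for 2.5 s.
At the end, for the whole second after the job is handed in: The fingers hold the rack by its handle in the air: its underside 8 to 138 mm above the dish's rim, its centre within 25 mm of the dish's centre seen from above, level within 0.1 rad, at rest, touching neither dish; the stain dish and everything else within 15 mm of where it stood (z of slide_rack in the frame of stain_dish between 0.07 and 0.2 m and horizontal distance between slide_rack and stain_dish below 0.025 m and angle between slide_rack's own z axis and vertical below 0.1 rad and linear speed of slide_rack below 0.02 m/s and angular speed of slide_rack below 0.2 rad/s and contact force between slide_rack and the fingers above 1 N and contact force between slide_rack and stain_dish below 0.05 N and contact force between slide_rack and rinse_dish below 0.05 N and distance of each of stain_dish, stain_bottle, buffer_bottle, small_bottle, timer, slides, tape, dish_lid, rinse_dish from where it was at the start of the episode below 0.015 m); the arm keeps its last pose, push and grip.
It fails at once if the rack presses or knocks against its dish with more than 25 N (contact force between slide_rack and stain_dish above 25 N).
It fails at once if the rack tips by more than 0.3 rad (angle between slide_rack's own z axis and vertical above 0.3 rad).
It fails at once if the stain dish is lifted or shifted by more than 15 mm (distance of stain_dish from where it was at the start of the episode above 0.015 m or height (world z) of stain_dish above 0.01 m).
It fails at once if the covered dish, its lid or another bystander is shifted by more than 15 mm (distance of any of stain_bottle, buffer_bottle, small_bottle, timer, slides, tape, dish_lid, rinse_dish from where it was at the start of the episode above 0.015 m).
It also fails if it takes over 48 s, if anything falls off the work surface, if the arm or the gripper's body presses on something with over 40 N, if the wrist force passes 120 N, or if a joint passes its speed limit or range.

## Robot

A 6-joint arm with a two-finger parallel gripper is mounted at the origin on a cart in front of the work surface, level with it; the furniture and walls round the work are solid. World frame = base frame: x ahead of the robot, y to its left, z up, the work surface at z = 0. Lengths are in m, angles in rad, forces in N, time in s.
With the tool pointing down it reaches from about 0.375 to 0.75 m from the base axis. Payload 9 kg.
Tool frame: the origin (TCP) lies on the centre line of the jaws, within the pads' length; the fingertips stand 17 mm ahead of it and the grasp point (between the pads) lies 2 mm behind it (tips_ahead is the distance from the TCP to the fingertips, in m); x points along the fingers, y is the direction in which the jaws open and shut, and the axes are right-handed (so a half turn about x gives the same grasp; the last joint's range is limited). The gripper opens to 85 mm and grips with 20 to 120 N. Pads are 22 mm wide; open, the fingers measure 114 mm over their backs; the gripper's body (76 mm by 85 mm) begins 54 mm behind the grasp point. The pads swing forward as they close: fully open they stand 13 mm farther back than shut.
Start: joints at [-1.414, 0.104, 0.097, 1.564, 0, 1.353], TCP at [0.22, -0.558, 0.248] pointing down, gripper open.
Joint ranges: [-2.99, 2.99], [-0.84, 1.86], [-1.1, 1.16], [-1.84, 2.11], [-1.51, 1.56], [-3.14, 3.14]. Speed limits (rad/s): [2.22, 2.22, 2.57, 3.14, 3.14, 3.14].

## Interface

Orientations are given as a unit quaternion [w, x, y, z].
In Python, from bench import observe, read_camera, camera_model, hand_in, tips_ahead gives the robot as it stands.
- The arm moves only by the shell command python3 -m inch 'ROWS' [FORCE]. ROWS is JSON, a list of rows, each a list of 7 numbers: the turn, a rotation vector about the tool's x, y, z in rad, then the shift along the tool's x, y, z in mm, then the gripper's target within -1 to 1 (fully open at 1, half-way at 0, shut at -1). A call has 1 to 12 rows; each row shifts and turns the pose as measured when the row begins, along the tool's axes as they then stand; what a row does not reach is not made up. A row lasts 1/8 s, in which the tool goes at most 62.5 mm and 10.7 degrees, less where a joint would pass 70% of its speed; a pose out of reach is approached as far as the arm can. A call is refused whole if a number of a shift passes 62.5 or a number of a turn 0.188, either way. A call with a gripper value outside its range is refused whole. The fingers move at their own pace and stop on an object; FORCE is the grip in N (left out, the last holds). Time passes only in rows, so rows that do not move let the fingers close. It gives the time, the measured TCP pose, the force and the opening at its end, in the units of the state.
- observe(): the state, without advancing time (a new reading comes with each control period).
- read_camera(name): name is "scene" or "top" or "wrist"; returns (picture, depth): 400x640x3 uint8, red, green, blue; 400x640 float32, m along the optical axis (not along the pixel's ray), 0 where there is no reading.
- camera_model(name): a dict with "intrinsics" (3x3 intrinsics, pixels), "extrinsics" (4x4, takes a point from world to camera coordinates); the wrist camera has in their place "T_tool_cam" (4x4, takes a point from camera to tool coordinates, whose origin is the TCP and whose axes are the tool frame's). Camera axes: x right, y down, z forward; pixel columns grow to the right and rows downward; lengths in m; the calibration is good to about 2 mm. A picture is of the moment at which its call begins: read the wrist's pose just before it. camera_model takes no time and is no camera call.
- hand_in(): hands the job in, once; it reports no verdict.
The state is a dict: "time_s": time; "joint_positions": joint angles; "dq": joint speeds; "effort": joint torques, N m; "eef_pos": TCP position; "ee_rot": TCP orientation; "contact_force": force on the tool from outside, world axes, zero at the start; "ft_torque": the same for the moment, N m; "finger_gap": finger opening in m.
Only numpy, scipy, OpenCV 4.12 (cv2) and the standard library are available. Lean on these libraries where they do the work, as an engineer would, in place of code of your own. Each camera call takes 0.05 s, during which the arm holds its last target.

## Working session

There is one attempt and no reset: what is moved stays moved. The work goes in short steps, Python scripts to look and compute and a shell command to move; the robot and the scene stay as the last step left them, time stands still between calls to the robot, and variables do not carry over. Pictures are saved under pics/ and viewed, and the job is handed in when it is done.

```bash
mkdir -p pics; ls
python3 - <<'E'
from bench import *
import cv2,numpy as np
s=observe();print({k:np.round(v,3).tolist() for k,v in s.items()}, tips_ahead)
for n in ["scene","top"]:
    p,d=read_camera(n);cv2.imwrite(f"pics/{n}0.png",p[:,:,::-1]);np.save(f"{n}0_d.npy",d);np.save(f"{n}0_p.npy",p)
    print(camera_model(n))
print(camera_model("wrist"))
E
```

```text
pics
{'time_s': 0.0, 'joint_positions': [-1.414, 0.105, 0.096, 1.564, -0.0, 1.353], 'dq': [-0.001, -0.001, 0.001, 0.0, 0.0, -0.0], 'effort': [-0.0, -55.693, 50.365, 0.017, -0.0, -0.0], 'eef_pos': [0.22, -0.558, 0.248], 'ee_rot': [0.131, 0.695, 0.132, -0.695], 'contact_force': [-0.436, -0.225, 0.081], 'ft_torque': [0.027, -0.058, -0.018], 'finger_gap': 0.085} 0.017
{'intrinsics': array([[375.01364653,   0.        , 319.08259998],
       [  0.        , 375.01364653, 200.16825677],
       [  0.        ,   0.        ,   1.        ]]), 'extrinsics': array([[ 0.66274842, -0.7485325 ,  0.02153204, -0.42705282],
       [-0.29002136, -0.28308147, -0.914195  ,  0.24715112],
       [ 0.69039998,  0.59963654, -0.40470221,  0.55866356],
       [ 0.        ,  0.        ,  0.        ,  1.        ]])}
{'intrinsics': array([[487.98662666,   0.        , 316.43101754],
       [  0.        , 487.98662666, 204.59226185],
       [  0.        ,   0.        ,   1.        ]]), 'extrinsics': array([[ 0.01091613, -0.99960263,  0.02598882, -0.11620492],
       [-0.98859502, -0.01469267, -0.14988002,  0.55166887],
       [ 0.15020231, -0.02405631, -0.98836257,  1.39893503],
       [ 0.        ,  0.        ,  0.        ,  1.        ]])}
{'intrinsics': array([[277.44094872,   0.        , 324.7456748 ],
       [  0.        , 277.44094872, 198.2940909 ],
       [  0.        ,   0.        ,   1.        ]]), 'T_tool_cam': array([[-1.48605640e-04, -2.94240138e-01,  9.55731510e-01,
        -1.25213007e-01],
       [ 9.99999989e-01, -2.54059003e-05,  1.47667207e-04,
        -4.73938630e-04],
       [-1.91683999e-05,  9.55731521e-01,  2.94240138e-01,
        -7.54053642e-02],
       [ 0.00000000e+00,  0.00000000e+00,  0.00000000e+00,
         1.00000000e+00]])}
```

View pics/scene0.png

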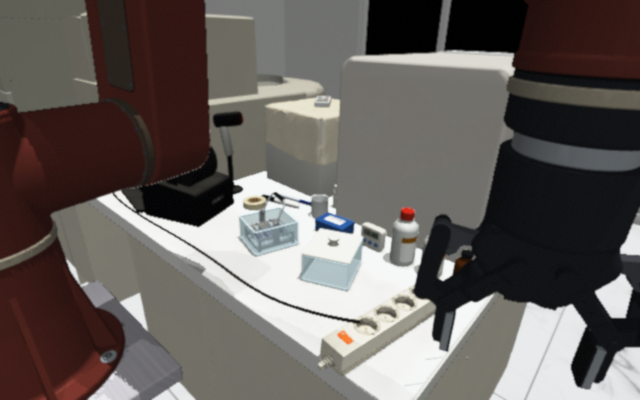

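View pics/top0.png

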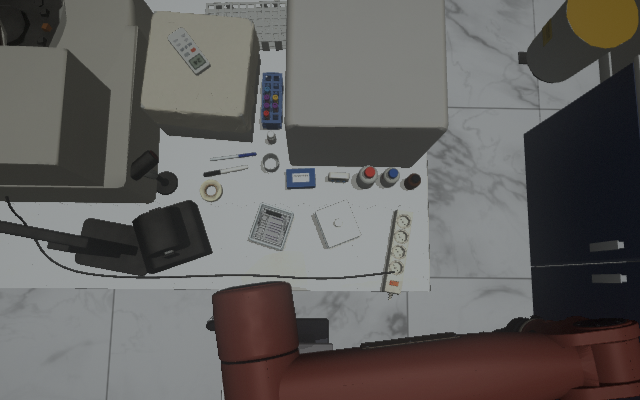

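```bash
cat > h.py <<'E'
import numpy as np,cv2
from bench import *
def ray(n,u,v):
    m=camera_model(n);K=m["intrinsics"];E=m["extrinsics"]
    R=E[:3,:3];t=E[:3,3];c=-R.T@t
    d=R.T@np.linalg.inv(K)@np.array([u,v,1.]);return c,d
def at_z(n,u,v,z):
    c,d=ray(n,u,v);return c+d*(z-c[2])/d[2]
def dep(n,u,v,z):
    c,d=ray(n,u,v);return c+d*z
def Rq(q):
    from scipy.spatial.transform import Rotation as R
    return R.from_quat([q[1],q[2],q[3],q[0]]).as_matrix()
def wproj(P,s=None):
    s=s or observe();m=camera_model("wrist");T=m["T_tool_cam"]
    W=np.eye(4);W[:3,:3]=Rq(s["ee_rot"]);W[:3,3]=s["eef_pos"]
    P=np.atleast_2d(P);X=np.linalg.inv(W@T)@np.c_[P,np.ones(len(P))].T
    p=m["intrinsics"]@X[:3];return (p[:2]/p[2]).T
def wray(u,v,s):
    m=camera_model("wrist");W=np.eye(4);W[:3,:3]=Rq(s["ee_rot"]);W[:3,3]=s["eef_pos"]
    W=W@m["T_tool_cam"];return W[:3,3],W[:3,:3]@np.linalg.inv(m["intrinsics"])@np.array([u,v,1.])
def proj(n,P):
    m=camera_model(n);P=np.atleast_2d(P);X=m["extrinsics"]@np.c_[P,np.ones(len(P))].T
    p=m["intrinsics"]@X[:3];return (p[:2]/p[2]).T
E
python3 - <<'E'
import cv2,numpy as np
p=np.load("top0_p.npy")[:,:,::-1]
cv2.imwrite("pics/tc.png",cv2.resize(p[190:260,235:370],None,fx=5.9,fy=5.9,interpolation=cv2.INTER_CUBIC))
p=np.load("scene0_p.npy")[:,:,::-1]
cv2.imwrite("pics/sc.png",cv2.resize(p[195:260,230:310],None,fx=8,fy=8,interpolation=cv2.INTER_CUBIC))
E
```

```text
(no output)
```

View pics/tc.png

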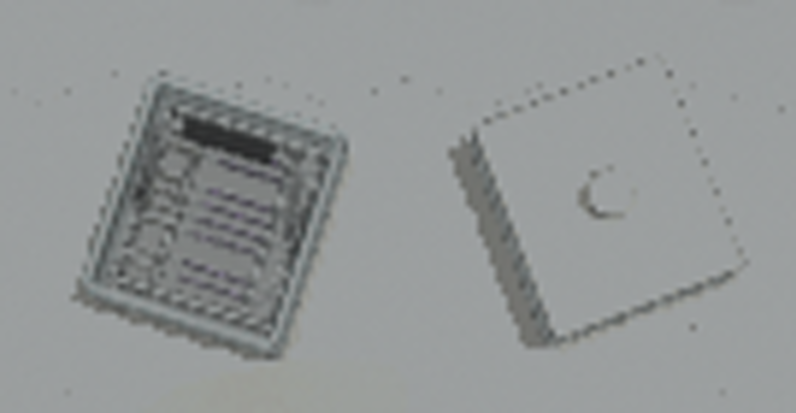

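View pics/sc.png

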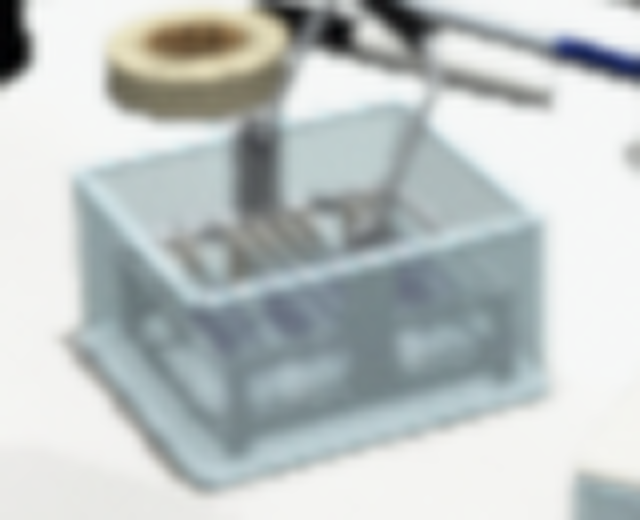

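Run:
```python
from h import *
f=lambda u,v,z:at_z("top",235+(u+.5)/5.9-.5,190+(v+.5)/5.9-.5,z)
C=np.array([f(*c,.062) for c in [(155,82),(348,140),(280,348),(83,285)]]);print(C.round(4),C.mean(0))
for i in range(4):
    e=C[(i+1)%4]-C[i];print(np.linalg.norm(e),np.degrees(np.arctan2(e[1],e[0])))
S=np.array([f(*c,.105) for c in [(182,130),(275,155)]]);e=S[1]-S[0];print(S,S.mean(0),np.linalg.norm(e),np.degrees(np.arctan2(e[1],e[0])))
d=np.load("top0_d.npy");print(d[205:222,262:284].round(3))
L=[f(*c,.07) for c in [(475,130),(655,60),(740,265),(555,345)]];print(np.round(L,3))
```

```text
[[ 0.5511  0.0531  0.062 ]
 [ 0.5236 -0.0425  0.062 ]
 [ 0.4211 -0.0113  0.062 ]
 [ 0.4505  0.0853  0.062 ]] [0.48658384 0.02114531 0.062     ]
0.09942458051093722 -106.03626339179779
0.10721555990789003 163.0657244255101
0.10091277548703156 73.04140153139251
0.10562513359469795 -17.748185428995026
[[ 0.52159161  0.03568487  0.105     ]
 [ 0.51021183 -0.00884158  0.105     ]] [0.51590172 0.01342164 0.105     ] 0.04595763304181886 -104.33640491862599
[[1.439 1.44  1.439 1.433 1.42  1.411 1.413 1.416 1.418 1.417 1.48  1.474
  1.48  1.486 1.481 1.482 1.486 1.481 1.482 1.483 1.486 1.48 ]
 [1.447 1.469 1.463 1.449 1.447 1.441 1.425 1.418 1.418 1.416 1.414 1.411
  1.419 1.481 1.48  1.481 1.484 1.481 1.478 1.481 1.479 1.482]
 [1.455 1.477 1.442 1.479 1.467 1.461 1.456 1.444 1.44  1.427 1.419 1.414
  1.419 1.415 1.419 1.415 1.477 1.48  1.473 1.477 1.482 1.48 ]
 [1.458 1.441 1.446 1.441 1.444 1.446 1.446 1.474 1.47  1.454 1.448 1.441
  1.434 1.42  1.412 1.417 1.417 1.415 1.419 1.483 1.481 1.483]
 [1.473 1.447 1.458 1.472 1.466 1.441 1.443 1.443 1.445 1.445 1.474 1.463
  1.454 1.447 1.439 1.43
[... 1079 characters left out ...]
1.474 1.466 1.472 1.475 1.359 1.362 1.445 1.364 1.359]
 [1.468 1.463 1.47  1.47  1.468 1.46  1.473 1.468 1.474 1.473 1.466 1.469
  1.463 1.448 1.438 1.442 1.469 1.471 1.468 1.472 1.463 1.448]
 [1.44  1.434 1.465 1.463 1.466 1.461 1.471 1.471 1.468 1.472 1.468 1.474
  1.471 1.471 1.473 1.459 1.446 1.447 1.442 1.465 1.473 1.462]
 [1.466 1.461 1.459 1.438 1.43  1.462 1.464 1.47  1.473 1.471 1.468 1.467
  1.468 1.469 1.474 1.466 1.474 1.47  1.456 1.453 1.448 1.439]
 [1.469 1.469 1.465 1.47  1.465 1.452 1.442 1.435 1.473 1.464 1.466 1.468
  1.466 1.467 1.465 1.465 1.471 1.474 1.47  1.472 1.474 1.465]]
[[ 0.528 -0.105  0.07 ]
 [ 0.565 -0.193  0.07 ]
 [ 0.464 -0.235  0.07 ]
 [ 0.424 -0.145  0.07 ]]
```

```bash
cat >> h.py <<'E'
from scipy.spatial.transform import Rotation as Rot
def goalR(yaw,tilt,sgn=1):
    # rack axes: x=(cos,sin), tool x = -(z leaned toward rack +x by tilt); tool y = sgn*rack x-ish
    rx=np.array([np.cos(yaw),np.sin(yaw),0]);rz=np.array([0,0,1.])
    tx=-(np.cos(tilt)*rz+np.sin(tilt)*rx); ty=sgn*(np.cos(tilt)*rx-np.sin(tilt)*rz)
    return np.c_[tx,ty,np.cross(tx,ty)]
def delta(p,R,s=None):
    s=s or observe();C=Rq(s["ee_rot"])
    return Rot.from_matrix(C.T@R).as_rotvec().round(3),(C.T@(np.array(p)-s["eef_pos"])*1000).round(1)
E
python3 - <<'E'
from h import *
print(Rq(observe()["ee_rot"]).round(3))
for s in (1,-1): print(s,delta([.49,.02,.25],goalR(np.radians(-17),0,s)))
E
```

```text
[[-0.     0.366 -0.931]
 [ 0.001 -0.931 -0.366]
 [-1.    -0.001 -0.   ]]
1 (array([-0.899, -0.001,  0.001]), array([  -1.7, -438.9, -463.2]))
-1 (array([2.242e+00, 1.000e-03, 1.000e-03]), array([  -1.7, -438.9, -463.2]))
```

```bash
python3 -m inch '[[0,0,0,0,-40,-42,1],[0,0,0,0,-40,-42,1],[0,0,0,0,-40,-42,1],[0,0,0,0,-40,-42,1],[0,0,0,0,-40,-42,1],[0,0,0,0,-40,-42,1],[0,0,0,0,-40,-42,1],[0,0,0,0,-40,-42,1],[0,0,0,0,-40,-42,1],[0,0,0,0,-40,-42,1],[0,0,0,0,-39,-42,1]]' 20
python3 - <<'E'
from h import *
print(delta([.49,.02,.25],goalR(np.radians(-17),0,1)),observe()["joint_positions"])
E
```

```text
time_s: 1.48
eef_pos: [0.4946, 0.0354, 0.2452]
ee_rot: [0.127, 0.696, 0.131, -0.695]
contact_force: [1.1, -2.4, 0.8]
finger_gap: 0.0856
(array([-0.907, -0.004,  0.004]), array([-4.9, 12.7,  9.8])) [-0.19643079 -0.21457548 -0.21634173  1.57043668  0.00576691  2.57807808]
```

```bash
python3 -m inch '[[-0.18,0,0,0,6,6,1],[-0.18,0,0,0,6,4,0.4],[-0.18,0,0,0,0,0,0],[-0.18,0,0,0,0,0,0],[-0.18,0,0,0,0,0,0],[0,0,0,0,0,0,0],[0,0,0,0,0,0,0]]'
python3 - <<'E'
from h import *
s=observe();p,d=read_camera("wrist");cv2.imwrite("pics/w1.png",p[:,:,::-1]);np.save("w1d.npy",d)
import json;json.dump({k:np.array(v).tolist() for k,v in s.items()},open("w1.json","w"))
print(delta([.49,.02,.25],goalR(np.radians(-17),0,1)),s["joint_positions"],s["finger_gap"])
E
```

```text
time_s: 2.35
eef_pos: [0.4903, 0.026, 0.2421]
ee_rot: [0.423, 0.564, 0.43, -0.564]
contact_force: [-0.9, -0.4, 0.0]
finger_gap: 0.0429
(array([ 0.022, -0.006,  0.008]), array([-8. ,  1.3,  5.8])) [-0.2179511  -0.22304863 -0.22936908  1.57177313  0.00629979  1.62767577] 0.04290116056366994
```

View pics/w1.png

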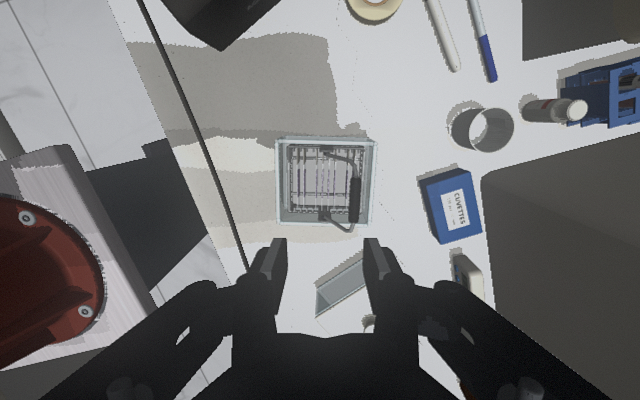

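Run:
```python
import cv2
p=cv2.imread("pics/w1.png")
cv2.imwrite("pics/w1c.png",cv2.resize(p[130:240,265:385],None,fx=5,fy=5,interpolation=cv2.INTER_CUBIC))
```

```text
(no output)
```

View pics/w1c.png

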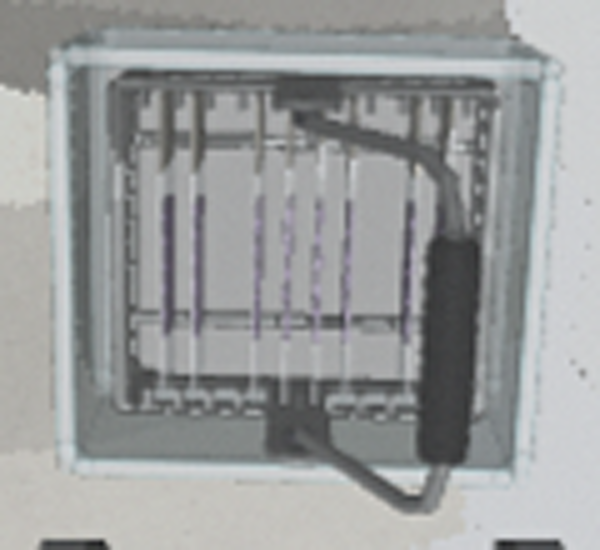

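Run:
```python
from h import *
import json
s=json.load(open("w1.json"));d=np.load("w1d.npy")
pix=lambda a,b:(265+(a+.5)/5-.5,130+(b+.5)/5-.5)
def atz(a,b,z):
    c,r=wray(*pix(a,b),s);return c+r*(z-c[2])/r[2]
C=np.array([atz(*c,.062) for c in [(52,50),(558,60),(525,478),(65,470)]])
print(C.round(4),C.mean(0))
for i in range(4):
    e=C[(i+1)%4]-C[i];print(np.linalg.norm(e),np.degrees(np.arctan2(e[1],e[0])))
for z in (.105,.110,.115):
    S=np.array([atz(*c,z) for c in [(456,240),(443,463)]]);e=S[1]-S[0]
    print(z,S.mean(0).round(4),np.linalg.norm(e),np.degrees(np.arctan2(e[1],e[0])))
for b in (260,300,340,380,420,450):
    for a in (450-(b-240)*.05,):
        u,v=pix(a,b);z=d[round(v),round(u)];c,r=wray(round(u),round(v),s);print((c+r*z).round(4))
P=np.array([atz(*c,.062) for c in [(305,92),(296,430)]]);e=P[1]-P[0]
print(P,P.mean(0),np.linalg.norm(e),np.degrees(np.arctan2(e[1],e[0])))
```

```text
[[ 0.4504  0.0882  0.062 ]
 [ 0.5554  0.0564  0.062 ]
 [ 0.5264 -0.0366  0.062 ]
 [ 0.422  -0.0054  0.062 ]] [0.48855859 0.02565402 0.062     ]
0.10963070182892345 -16.82081622855006
0.09743870910750896 -107.27198605938226
0.10901201072844524 163.35670847496635
0.09777356155789621 73.09242631562029
0.105 [0.5159 0.0121 0.105 ] 0.04624714517915333 -107.16173647670905
0.11 [0.5158 0.0137 0.11  ] 0.045367035405414584 -107.16173647670907
0.115 [0.5157 0.0153 0.115 ] 0.04448692563167581 -107.16173647670894
[0.5196 0.0337 0.1181]
[0.5178 0.0258 0.1162]
[0.5159 0.0181 0.116 ]
[0.513  0.0111 0.1174]
[0.5111 0.0032 0.1171]
[ 0.5086 -0.0024  0.1175]
[[ 0.50076903  0.06465555  0.062     ]
 [ 0.47749007 -0.01038541  0.062     ]] [0.48912955 0.02713507 0.062     ] 0.0785687959581526 -107.23476475524755
```

Run:
```python
from h import *
d=np.load("top0_d.npy")
for u,v in [(300,150),(340,155),(420,150),(200,130),(250,110),(300,162),(400,164)]:
    print(u,v,dep("top",u,v,d[v,u]).round(3))
g=np.array([.5158,.0138,.112])
for t in (.53,.45,.3):
    R=goalR(np.radians(-17.1),t);print(t,delta(g+R[:,0]*(.002-.05),R), (g+R[:,0]*(-.048)).round(3))
```

```text
300 150 [ 0.676 -0.06   0.202]
340 155 [ 0.676 -0.17   0.157]
420 150 [ 0.675 -0.376  0.225]
200 130 [0.761 0.234 0.086]
250 110 [0.805 0.084 0.144]
300 162 [ 0.676 -0.059  0.067]
400 164 [ 0.675 -0.354  0.067]
0.53 (array([ 0.025,  0.001, -0.522]), array([88.2, 52.8,  5.9])) [0.539 0.007 0.153]
0.45 (array([ 0.025, -0.   , -0.442]), array([86.4, 49.4,  5.8])) [0.536 0.008 0.155]
0.3 (array([ 0.025, -0.002, -0.292]), array([83.9, 42.7,  5.6])) [0.529 0.01  0.158]
```

```bash
python3 -m inch '[[0.025,0,-0.08,30,15,2,0],[0,0,-0.08,28,15,2,0],[0,0,-0.085,28,15,2,0],[0,0,0,0,0,0,0],[0,0,0,0,0,0,0]]'
python3 - <<'E'
from h import *
s=observe();p,_=read_camera("wrist");cv2.imwrite("pics/w2.png",p[:,:,::-1])
p,_=read_camera("scene");cv2.imwrite("pics/s2.png",cv2.resize(p[140:280,200:400,::-1],None,fx=4,fy=4,interpolation=cv2.INTER_CUBIC))
import json;json.dump({k:np.array(v).tolist() for k,v in s.items()},open("w2.json","w"))
g=np.array([.5158,.0138,.112]);R=goalR(np.radians(-17.1),.25)
print(delta(g+R[:,0]*-.048,R,s),delta(g+R[:,0]*.002,R,s),s["joint_positions"],s["contact_force"])
print(wproj([g,g+.022*np.array([.294,.956,0]),g-.022*np.array([.294,.956,0])],s))
E
```

```text
time_s: 3.02
eef_pos: [0.5263, 0.0095, 0.152]
ee_rot: [-0.34, -0.514, -0.486, 0.619]
contact_force: [-1.4, -0.0, 0.9]
finger_gap: 0.0426
(array([-0.012, -0.006,  0.005]), array([-6.5, -1.1, -1. ])) (array([-0.012, -0.006,  0.005]), array([43.5, -0.8, -0.7])) [-0.24192733  0.19983107  0.00220348  1.62767283  0.02008406  1.63710168] [-1.36438175 -0.01698091  0.87422518]
[[323.43110172 232.75615977]
 [322.97582635 200.61818243]
 [323.85555783 262.71860001]]
```

View pics/w2.png

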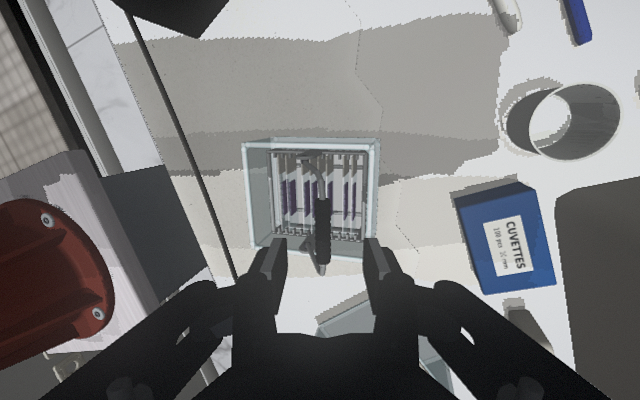

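View pics/s2.png

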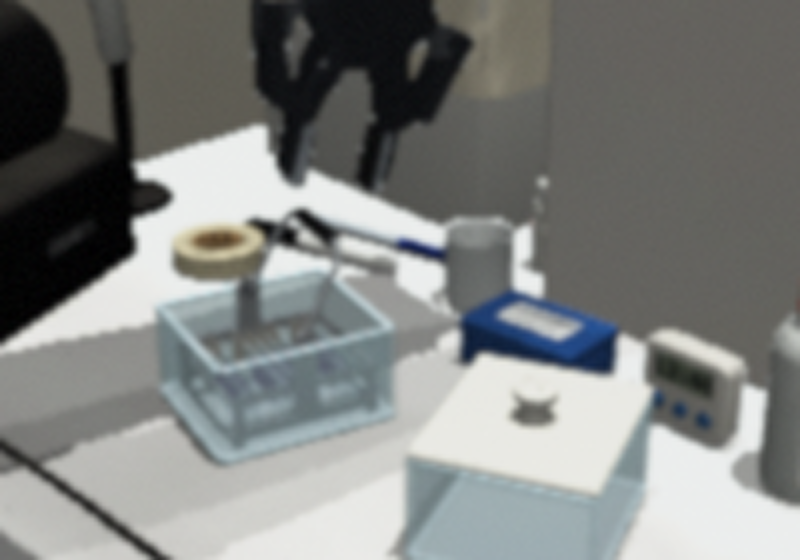

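Run:
```python
from h import *
s=observe();R=Rq(s["ee_rot"]);tip=np.array(s["eef_pos"])+.017*R[:,0]
f=lambda P:((proj("scene",P)-[200,140]+.5)*4-.5).round(0)
g=np.array([.5158,.0138,.112])
print(tip,f([tip,tip+.022*R[:,1],tip-.022*R[:,1]]),f([g,g+.022*np.array([.294,.956,0]),g-.022*np.array([.294,.956,0])]))
```

```text
[0.5220404  0.01100171 0.13588325] [[329. 188.]
 [362. 190.]
 [295. 185.]] [[319. 227.]
 [303. 214.]
 [335. 241.]]
```

```bash
python3 -m inch '[[-0.012,-0.006,0.005,20,-1,-1,0],[0,0,0,17,0,0,0],[0,0,0,5,0,0,0],[0,0,0,0,0,0,0]]'
python3 - <<'E'
from h import *
s=observe();p,_=read_camera("wrist");cv2.imwrite("pics/w3.png",p[150:340,180:460,::-1])
p,_=read_camera("scene");cv2.imwrite("pics/s3.png",cv2.resize(p[140:280,200:400,::-1],None,fx=4,fy=4,interpolation=cv2.INTER_CUBIC))
g=np.array([.5158,.0138,.112]);R=goalR(np.radians(-17.1),.25)
print(delta(g+R[:,0]*.002,R,s),s["contact_force"])
E
```

```text
time_s: 3.62
eef_pos: [0.5169, 0.0143, 0.1169]
ee_rot: [-0.35, -0.515, -0.485, 0.614]
contact_force: [-1.0, -0.4, -0.4]
finger_gap: 0.0424
(array([ 0.001, -0.   , -0.013]), array([7. , 0.2, 0.8])) [-1.03742187 -0.44716931 -0.42997608]
```

View pics/w3.png

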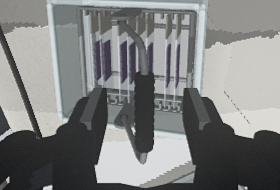

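View pics/s3.png

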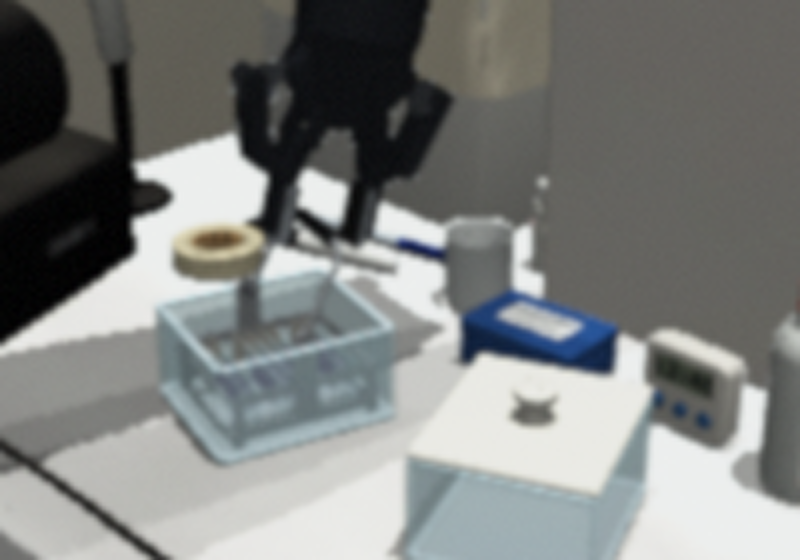

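```bash
python3 -m inch '[[0,0,-0.013,7,0,1,-0.3],[0,0,0,0,0,0,-0.6],[0,0,0,0,0,0,-0.6],[0,0,0,0,0,0,-0.6]]' 20
python3 - <<'E'
from h import *
s=observe();p,_=read_camera("wrist");cv2.imwrite("pics/w4.png",cv2.resize(p[170:300,240:420,::-1],None,fx=4,fy=4,interpolation=cv2.INTER_CUBIC))
g=np.array([.5158,.0138,.112]);R=goalR(np.radians(-17.1),.25)
print(delta(g+R[:,0]*.002,R,s),s["contact_force"])
E
```

```text
time_s: 4.22
eef_pos: [0.5159, 0.0134, 0.1103]
ee_rot: [-0.346, -0.512, -0.488, 0.616]
contact_force: [0.1, -1.6, -0.1]
finger_gap: 0.017
(array([ 0.001, -0.   ,  0.   ]), array([ 0.4, -0.6, -0.4])) [ 0.10208319 -1.59410822 -0.14377776]
```

View pics/w4.png

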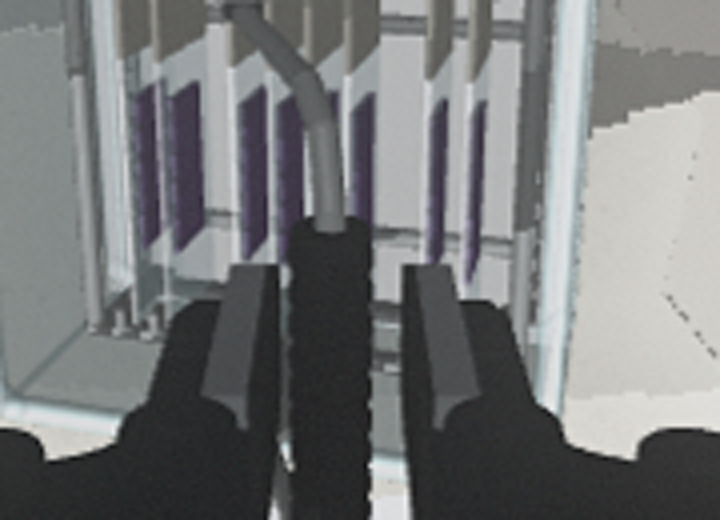

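```bash
python3 -m inch '[[0,0,0,0,-1,0,-0.7],[0,0,0,0,0,0,-1],[0,0,0,0,0,0,-1],[0,0,0,0,0,0,-1]]' 20
python3 - <<'E'
from h import *
s=observe();p,_=read_camera("wrist");cv2.imwrite("pics/w5.png",cv2.resize(p[130:330,200:440,::-1],None,fx=3,fy=3,interpolation=cv2.INTER_CUBIC))
g=np.array([.5158,.0138,.112]);R=goalR(np.radians(-17.1),.25)
print(delta(g+R[:,0]*.002,R,s),s["contact_force"],s["finger_gap"])
E
```

```text
time_s: 4.78
eef_pos: [0.5149, 0.0137, 0.1107]
ee_rot: [-0.346, -0.512, -0.488, 0.616]
contact_force: [1.0, -0.1, -0.1]
finger_gap: 0.0095
(array([ 0.001, -0.   , -0.   ]), array([ 0.5,  0.5, -0.4])) [ 0.97493812 -0.07572002 -0.10204505] 0.009503067706925218
```

View pics/w5.png

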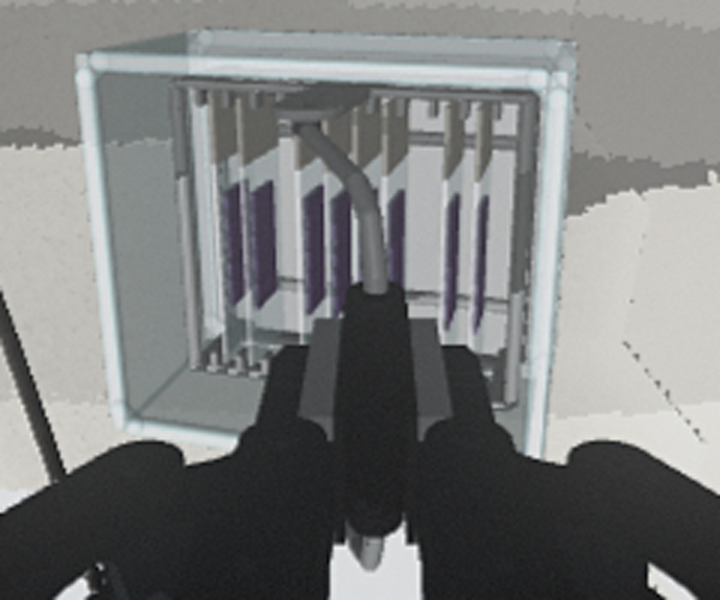

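```bash
cat >> h.py <<'E'
YAW=np.radians(-17.1);RX=np.array([np.cos(YAW),np.sin(YAW),0]);RZ=np.array([0,0,1.])
G0=np.array([.5154,.0137,.112]);A0=.533
PIV=G0-.058*(np.sin(A0)*RX+np.cos(A0)*RZ)
def arc(a,s=None):
    R=goalR(YAW,a-A0+.25);g=PIV+.058*(np.sin(a)*RX+np.cos(a)*RZ)
    # keep TCP offset as at grasp
    return delta(g+R[:,0]*.002,R,s)
E
python3 - <<'E'
from h import *
s=observe();print(PIV,s["contact_force"],s["ft_torque"])
for a in (.533,.45,.4,.35): print(a,*arc(a,s))
E
```

```text
[0.48723189 0.02236564 0.06204538] [-0.77908645 -0.39453144 -0.47958972] [-0.06209951 -0.17263729 -0.00592838]
0.533 [ 0.001 -0.    -0.   ] [ 0.6  0.1 -0.1]
0.45 [ 0.001 -0.     0.083] [-0.5 -4.4 -0.1]
0.4 [ 0.001 -0.     0.133] [-1.1 -7.1 -0.1]
0.35 [ 0.001 -0.     0.183] [-1.4 -9.9 -0.1]
```

```bash
python3 -m inch '[[0,0,0.05,-0.7,-2.7,0,-1],[0,0,0.05,-0.7,-2.7,0,-1],[0,0,0,0,0,0,-1]]'
python3 - <<'E'
from h import *
s=observe();print(s["contact_force"],s["ft_torque"],s["finger_gap"])
for a in (.43,.38,.33,.28): print(a,*arc(a,s))
E
```

```text
time_s: 5.2
eef_pos: [0.5102, 0.0152, 0.1133]
ee_rot: [-0.377, -0.536, -0.461, 0.598]
contact_force: [0.3, 0.2, 0.5]
finger_gap: 0.009
[0.2799849  0.19663964 0.50769979] [ 0.0595971  -0.09694943  0.05021392] 0.009014425804582643
0.43 [ 0.001 -0.001  0.001] [ 0.6 -0.1 -0. ]
0.38 [ 0.001 -0.001  0.051] [-0.2 -2.8 -0. ]
0.33 [ 0.    -0.001  0.101] [-0.8 -5.6 -0. ]
0.28 [ 0.    -0.001  0.151] [-1.3 -8.3 -0.1]
```

Tracks well, with forces near zero. Continue.

```bash
python3 -m inch '[[0,0,0.05,-0.7,-2.7,0,-1],[0,0,0.05,-0.7,-2.7,0,-1],[0,0,0.05,-0.7,-2.7,0,-1],[0,0,0.05,-0.7,-2.7,0,-1],[0,0,0,0,0,0,-1]]'
python3 - <<'E'
from h import *
s=observe();print(s["contact_force"],s["ft_torque"],s["finger_gap"])
for a in (.23,.13,.03,0): print(a,*arc(a,s))
E
```

```text
time_s: 5.82
eef_pos: [0.5003, 0.0183, 0.1168]
ee_rot: [0.434, 0.58, 0.406, -0.557]
contact_force: [-0.7, -0.7, -0.8]
finger_gap: 0.0093
[-0.65586111 -0.71914793 -0.76037248] [0.15003711 0.21017793 0.06860341] 0.00929874034482019
0.23 [-0.    -0.002  0.001] [ 0.2 -0.4 -0.1]
0.13 [-0.    -0.002  0.101] [-1.1 -5.9 -0.1]
0.03 [-0.    -0.002  0.201] [ -1.9 -11.4  -0.1]
0 [-0.    -0.002  0.231] [ -2.  -13.1  -0.1]
```

```bash
python3 -m inch '[[0,0,0.05,-0.7,-2.8,0,-1],[0,0,0.05,-0.7,-2.8,0,-1],[0,0,0.05,-0.7,-2.8,0,-1],[0,0,0.05,-0.7,-2.8,0,-1],[0,0,0.03,-0.4,-1.7,0,-1],[0,0,0,0,0,0,-1],[0,0,0,0,0,0,-1]]'
python3 - <<'E'
from h import *
s=observe();print(s["contact_force"],s["ft_torque"],s["finger_gap"])
for a in (0,): print(a,*arc(a,s))
p,_=read_camera("wrist");cv2.imwrite("pics/w6.png",p[:,:,::-1])
p,_=read_camera("scene");cv2.imwrite("pics/s6.png",cv2.resize(p[140:280,200:400,::-1],None,fx=4,fy=4,interpolation=cv2.INTER_CUBIC))
E
```

```text
time_s: 6.7
eef_pos: [0.4884, 0.0217, 0.1181]
ee_rot: [0.493, 0.622, 0.338, -0.505]
contact_force: [0.5, 1.2, -1.3]
finger_gap: 0.0093
[ 0.48398397  1.1784187  -1.33790728] [0.28294091 0.29785225 0.04277428] 0.009348970994608245
0 [-0.002 -0.003  0.008] [-0.2 -0.8 -0.3]
```

View pics/w6.png

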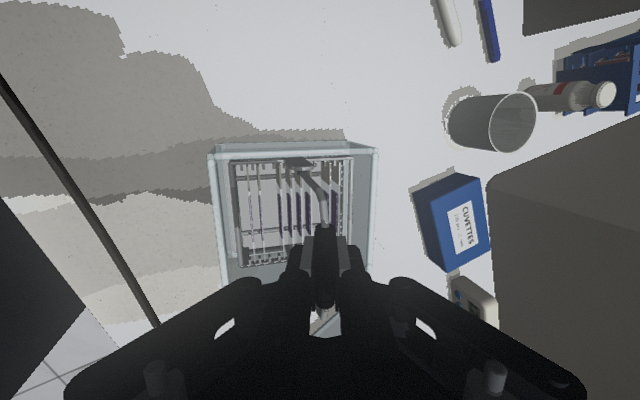

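View pics/s6.png

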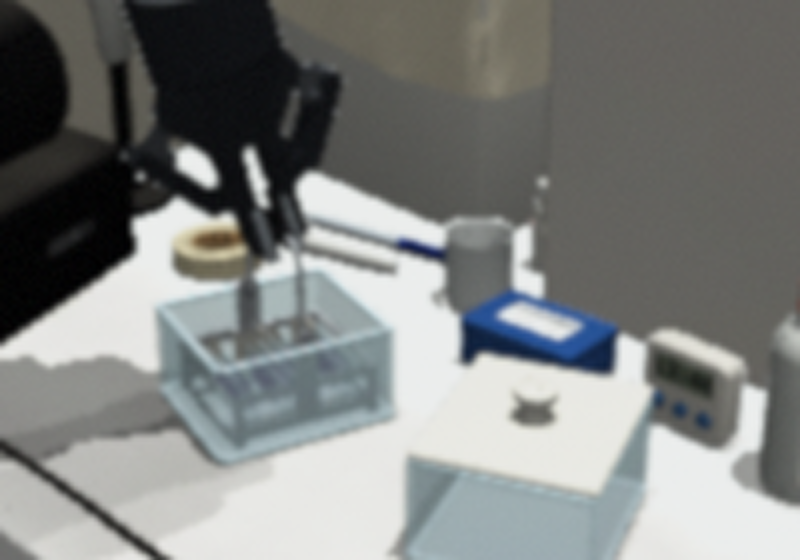

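```bash
python3 -m inch '[[0,0,0,0,-0.8,0,-1],[0,0,0,0,0,0,-1],[0,0,0,0,0,0,-1]]' 60
python3 - <<'E'
from h import *
s=observe();print(s["contact_force"],s["ft_torque"],s["finger_gap"],s["eef_pos"])
print(arc(0,s)); C=Rq(s["ee_rot"]);print("up in tool",(C.T@[0,0,1]).round(3), C.T@RX)
E
```

```text
time_s: 7.18
eef_pos: [0.4883, 0.0218, 0.1183]
ee_rot: [0.493, 0.622, 0.338, -0.505]
contact_force: [0.5, 1.6, 1.4]
finger_gap: 0.008
[0.48228224 1.61203206 1.37950051] [0.24571535 0.23158579 0.05219824] 0.008000566608587565 [0.4882827  0.02176919 0.11827342]
(array([-0.002, -0.003,  0.008]), array([-0. , -0.6, -0.3]))
up in tool [-0.962  0.272 -0.004] [ 0.27168809  0.96238429 -0.00143545]
```

```bash
python3 -m inch '[[0,0,0,-1.9,0.55,0,-1],[0,0,0,-1.9,0.55,0,-1],[0,0,0,0,0,0,-1],[0,0,0,0,0,0,-1]]'
python3 - <<'E'
from h import *
s=observe();print(s["contact_force"],s["ft_torque"],s["finger_gap"],s["eef_pos"])
p,_=read_camera("wrist");cv2.imwrite("pics/w7.png",cv2.resize(p[130:330,200:440,::-1],None,fx=3,fy=3,interpolation=cv2.INTER_CUBIC))
p,_=read_camera("scene");cv2.imwrite("pics/s7.png",cv2.resize(p[190:265,230:320,::-1],None,fx=8,fy=8,interpolation=cv2.INTER_CUBIC))
E
```

```text
time_s: 7.68
eef_pos: [0.4865, 0.0218, 0.1202]
ee_rot: [0.492, 0.621, 0.339, -0.507]
contact_force: [0.6, 0.0, -4.2]
finger_gap: 0.0076
[ 0.63511437  0.03790348 -4.24797764] [0.14417027 0.51595793 0.0031079 ] 0.007618427723350035 [0.48652034 0.0218318  0.12015788]
```

View pics/w7.png

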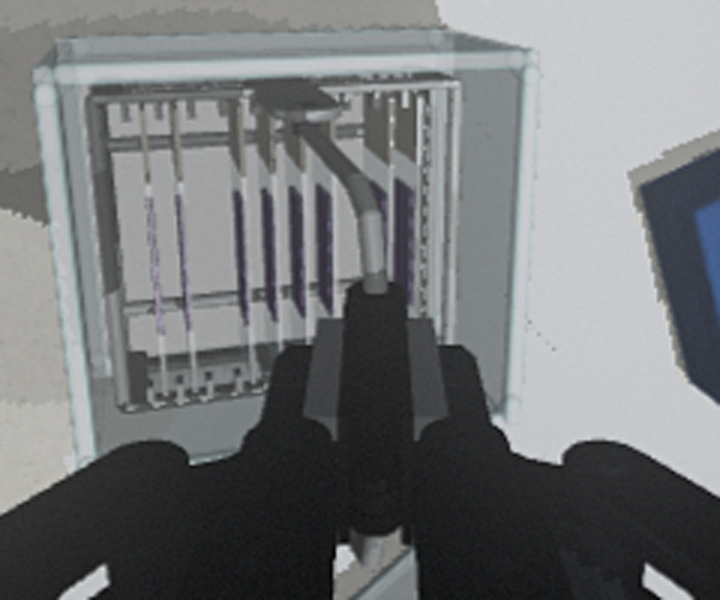

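View pics/s7.png

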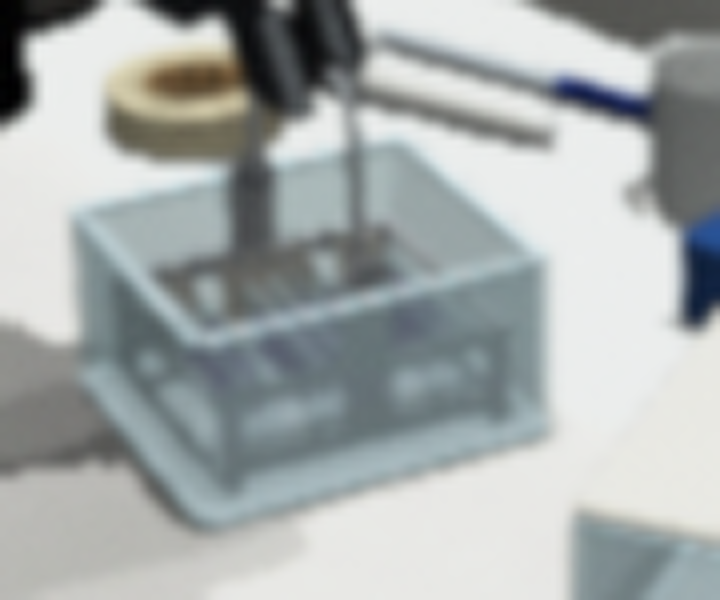

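```bash
python3 -m inch '[[0,0,0,-2.7,1.4,0,-1],[0,0,0,-2.9,0.9,0,-1],[0,0,0,-2.9,0.9,0,-1],[0,0,0,-2.9,0.9,0,-1],[0,0,0,0,0,0,-1]]'
python3 - <<'E'
from h import *
s=observe();print(s["contact_force"],s["ft_torque"],s["finger_gap"],s["eef_pos"])
print((Rq(s["ee_rot"]).T@(np.array([.4875,.0217,s["eef_pos"][2]+.01])-s["eef_pos"])*1000).round(1))
E
```

```text
time_s: 8.4
eef_pos: [0.4877, 0.0215, 0.1336]
ee_rot: [0.492, 0.622, 0.339, -0.507]
contact_force: [0.6, -0.1, -5.5]
finger_gap: 0.0081
[ 0.58269605 -0.11403063 -5.5281149 ] [0.14732324 0.5046537  0.01871001] 0.008051352799118202 [0.48770287 0.02146143 0.13355791]
[-9.7  2.4 -0.2]
```

```bash
python3 -m inch '[[0,0,0,-3.9,1.1,0,-1],[0,0,0,-4.8,1.3,0,-1],[0,0,0,-4.8,1.3,0,-1],[0,0,0,-4.8,1.3,0,-1],[0,0,0,-4.8,1.3,0,-1],[0,0,0,-4.8,1.3,0,-1]]'
python3 - <<'E'
from h import *
s=observe();print(s["contact_force"],s["ft_torque"],s["finger_gap"],s["eef_pos"])
p,_=read_camera("scene");cv2.imwrite("pics/s8.png",cv2.resize(p[140:280,200:400,::-1],None,fx=4,fy=4,interpolation=cv2.INTER_CUBIC))
print((Rq(s["ee_rot"]).T@(np.array([.4875,.0217,s["eef_pos"][2]+.01])-s["eef_pos"])*1000).round(1))
E
```

```text
time_s: 9.15
eef_pos: [0.4874, 0.0215, 0.1643]
ee_rot: [0.492, 0.622, 0.339, -0.507]
contact_force: [-0.4, -0.2, -4.8]
finger_gap: 0.0076
[-0.38428569 -0.22825938 -4.8454521 ] [0.13967743 0.4886722  0.01901597] 0.007631452055170216 [0.48741555 0.02146146 0.16429783]
[-9.6  2.7 -0.3]
```

View pics/s8.png

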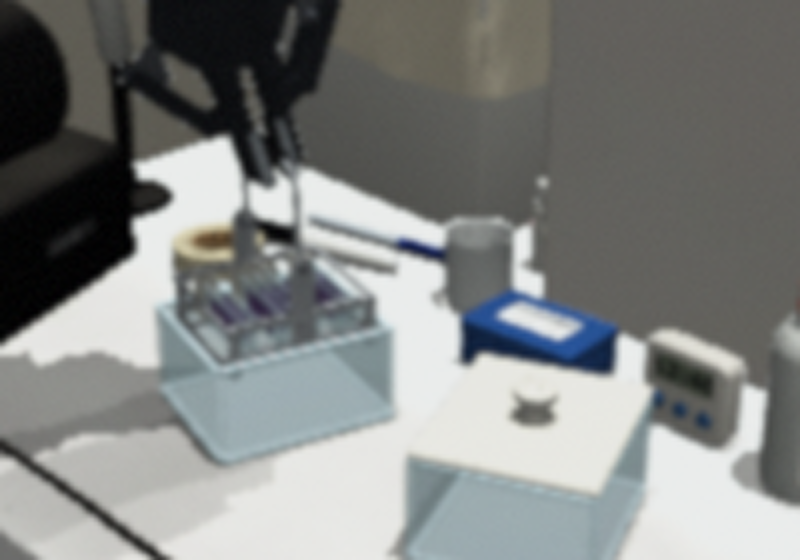

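The rack is rising freely and level (rack top at about (275,300) in the crop), and the dish hasn't moved. Continue.

```bash
python3 -m inch '[[0,0,0,-4.8,1.3,0,-1],[0,0,0,-4.8,1.3,0,-1],[0,0,0,-4.8,1.3,0,-1],[0,0,0,-4.8,1.3,0,-1],[0,0,0,-4.8,1.3,0,-1],[0,0,0,-4.8,1.3,0,-1],[0,0,0,-4.8,1.3,0,-1],[0,0,0,-4.8,1.3,0,-1],[0,0,0,-3.9,1.1,0,-1],[0,0,0,-2,0.5,0,-1],[0,0,0,0,0,0,-1],[0,0,0,0,0,0,-1]]'
python3 - <<'E'
from h import *
s=observe();print(s["contact_force"],s["ft_torque"],s["finger_gap"],s["eef_pos"])
for n in ("scene","top","wrist"):
  p,_=read_camera(n);
  c={"scene":p[140:280,200:400],"top":p[170:270,220:370],"wrist":p[:,:]}[n]
  cv2.imwrite(f"pics/{n}9.png",c[:,:,::-1] if n=="wrist" else cv2.resize(c[:,:,::-1],None,fx=4,fy=4,interpolation=cv2.INTER_CUBIC))
E
```

```text
time_s: 10.7
eef_pos: [0.4873, 0.0214, 0.2142]
ee_rot: [0.492, 0.622, 0.339, -0.506]
contact_force: [-0.1, 0.6, -4.5]
finger_gap: 0.0076
[-0.13618906  0.55017588 -4.51465925] [ 0.18819282  0.49352455 -0.0047707 ] 0.007613924334877898 [0.48730473 0.02137245 0.21421521]
```

View pics/scene9.png

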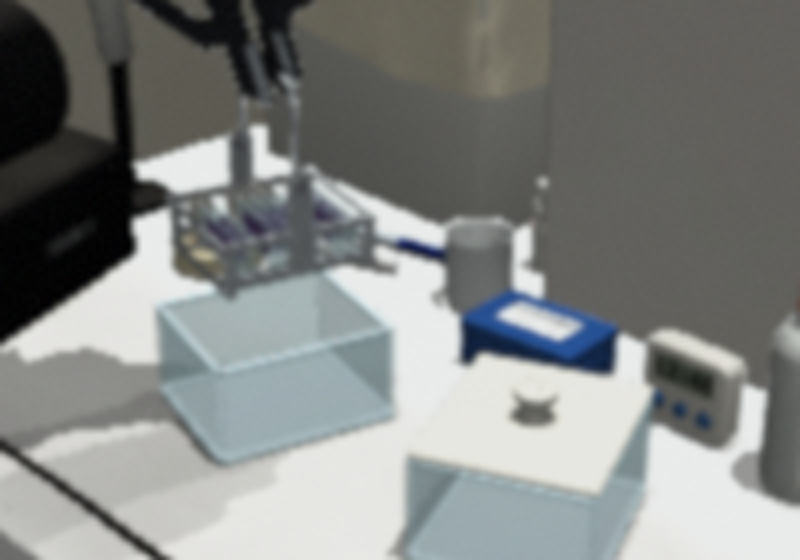

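View pics/wrist9.png

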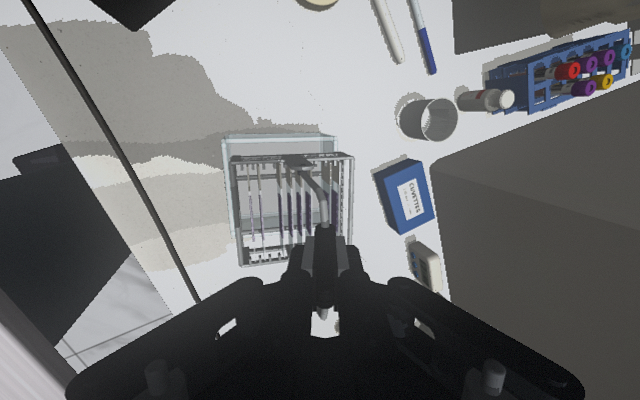

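Run:
```python
from h import *
RY=np.array([-RX[1],RX[0],0]);c=np.array([.487,.0216,.100])
f=lambda P:((proj("scene",P)-[200,140]+.5)*4-.5)
im=cv2.imread("pics/scene9.png")
sg=[(-1,-1),(1,-1),(1,1),(-1,1)]
P=[c+a*.048*RX+b*.042*RY for a,b in sg]
D=[np.array([.487,.0225,.062])+a*.056*RX+b*.05*RY for a,b in sg]
for Q,col in((P,(0,0,255)),(D,(0,160,0))): cv2.polylines(im,[f(Q).astype(int)],True,col,1)
cv2.imwrite("pics/s9o.png",im[100:480,130:480].repeat(2,0).repeat(2,1)[:600])
```

```text
(no output)
```

View pics/s9o.png

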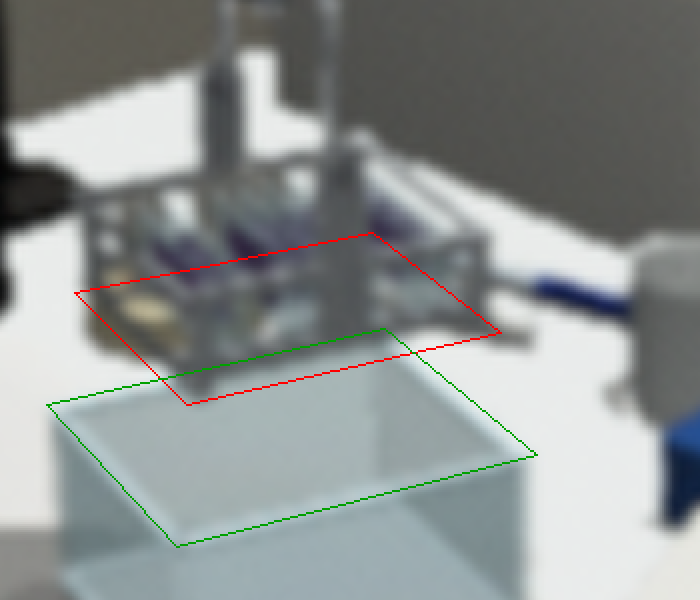

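View pics/top9.png

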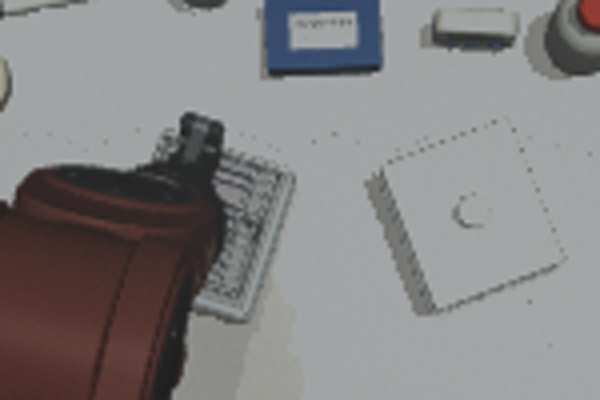

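Run:
```python
from h import *
s=observe()
p,d=read_camera("wrist");cv2.imwrite("pics/w10.png",cv2.resize(p[130:330,200:440,::-1],None,fx=3,fy=3,interpolation=cv2.INTER_CUBIC))
p2,d2=read_camera("scene")
RY=np.array([-RX[1],RX[0],0]);c=np.array([.487,.0216,.100])
m=camera_model("scene");E=np.linalg.inv(m["extrinsics"]);K=m["intrinsics"]
def cloud(d,K,T):
    v,u=np.nonzero(d>0);z=d[v,u];X=np.linalg.inv(K)@np.array([u*z,v*z,z]);return (T[:3,:3]@X).T+T[:3,3]
mw=camera_model("wrist");W=np.eye(4);W[:3,:3]=Rq(s["ee_rot"]);W[:3,3]=s["eef_pos"]
for n,X in(("scene",cloud(d2,K,E)),("wrist",cloud(d,mw["intrinsics"],W@mw["T_tool_cam"]))):
    Y=X-c;L=np.c_[Y@RX,Y@RY,Y[:,2]]*1000
    k=(abs(L[:,0])<52)&(abs(L[:,1])<48)&(L[:,2]>-15)&(L[:,2]<50);L=L[k];print(n,len(L))
    for lo in range(-48,48,12):
        q=L[(L[:,1]>=lo)&(L[:,1]<lo+12)&(abs(L[:,0])>14)]
        if len(q)>5: print("y",lo,len(q),np.percentile(q[:,2],[2,50,90,98]).round(1))
    for lo in range(-52,52,13):
        q=L[(L[:,0]>=lo)&(L[:,0]<lo+13)]
        if len(q)>5: print("x",lo,len(q),np.percentile(q[:,2],[2,50,90,98]).round(1))
    print(np.percentile(L,[1,99],axis=0))
```

```text
scene 1070
y -48 201 [ 0.8 16.2 29.9 31.1]
y -36 84 [ 3.3 17.  30.  31. ]
y -24 83 [ 3.4 22.3 30.1 31.4]
y -12 63 [ 3.8 25.7 30.4 31.3]
y 0 41 [ 4.6 27.7 30.4 31. ]
y 12 41 [ 3.6 26.9 30.2 31.1]
y 24 39 [ 2.  25.6 29.7 31.4]
y 36 88 [ 2.1 27.6 31.  31.3]
x -52 122 [ 0.9 15.6 29.7 30.2]
x -39 188 [ 2.3 23.5 30.2 31.4]
x -26 77 [ 3.5 26.8 30.9 31.1]
x -13 244 [ 5.1 25.7 39.1 47.9]
x 0 172 [ 5.  29.3 45.3 49.1]
x 13 50 [ 3.6 27.3 30.6 31.2]
x 26 135 [ 3.8 21.3 30.5 31.5]
x 39 82 [ 0.5 27.1 30.1 30.6]
[[-45.88796034 -41.34451949   2.05917214]
 [ 46.85322966  44.35122858  48.55025648]]
wrist 6829
y -48 448 [ 4.2 26.1 32.5 33.1]
y -36 283 [ 4.7 30.9 32.4 33. ]
y -24 492 [ 4.3 25.2 32.3 33. ]
y -12 430 [ 5.4 30.4 32.6 33.2]
y 0 475 [ 5.4 30.2 32.6 33.4]
y 12 565 [ 5.  29.6 32.4 33.2]
y 24 755 [ 4.9 23.7 32.4 33.4]
y 36 1003 [ 5.8 30.9 32.8 33.4]
x -52 963 [ 4.3 30.6 32.  32.8]
x -39 920 [ 4.9 31.2 32.9 33.6]
x -26 507 [ 4.7 11.7 32.6 33.3]
x -13 1246 [ 5.7 26.2 33.  41.7]
x 0 1088 [ 5.9 24.  32.8 40.4]
x 13 218 [ 5.1 19.8 32.7 33.1]
x 26 1192 [ 8.  26.5 32.7 33.4]
x 39 695 [ 5.3 30.5 31.9 32.7]
[[-46.69338693 -39.24809431   4.5693628 ]
 [ 46.79197077  43.55699201  37.66640187]]
```

View pics/w10.png

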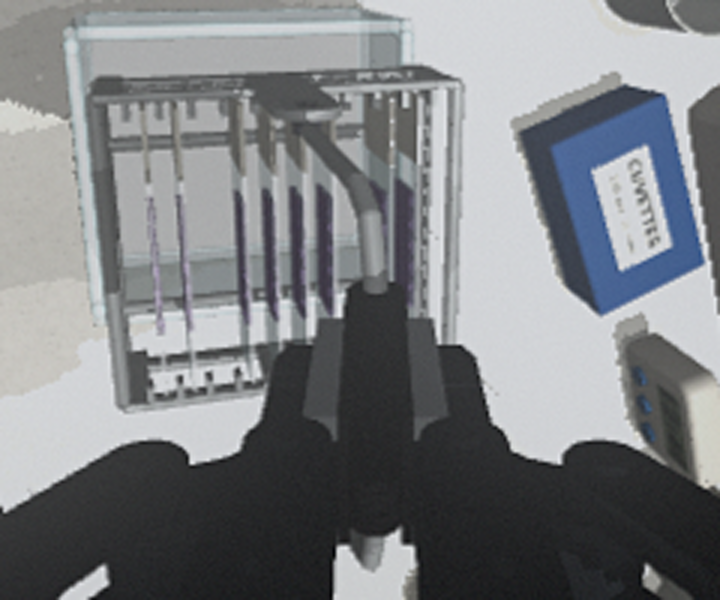

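Depth shows the rack level to within 0.01 rad, centred, and with its underside about 37 mm above the rim. Now let it drain.

```bash
python3 -m inch '[[0,0,0,0,0,0,-1],[0,0,0,0,0,0,-1],[0,0,0,0,0,0,-1],[0,0,0,0,0,0,-1],[0,0,0,0,0,0,-1],[0,0,0,0,0,0,-1],[0,0,0,0,0,0,-1],[0,0,0,0,0,0,-1],[0,0,0,0,0,0,-1],[0,0,0,0,0,0,-1],[0,0,0,0,0,0,-1],[0,0,0,0,0,0,-1]]'; python3 -m inch '[[0,0,0,0,0,0,-1],[0,0,0,0,0,0,-1],[0,0,0,0,0,0,-1],[0,0,0,0,0,0,-1],[0,0,0,0,0,0,-1],[0,0,0,0,0,0,-1],[0,0,0,0,0,0,-1],[0,0,0,0,0,0,-1],[0,0,0,0,0,0,-1],[0,0,0,0,0,0,-1],[0,0,0,0,0,0,-1],[0,0,0,0,0,0,-1]]'; python3 -m inch '[[0,0,0,0,0,0,-1],[0,0,0,0,0,0,-1],[0,0,0,0,0,0,-1],[0,0,0,0,0,0,-1],[0,0,0,0,0,0,-1],[0,0,0,0,0,0,-1],[0,0,0,0,0,0,-1],[0,0,0,0,0,0,-1]]'
python3 - <<'E'
from h import *
p,_=read_camera("scene");cv2.imwrite("pics/s11.png",cv2.resize(p[140:280,200:400,::-1],None,fx=4,fy=4,interpolation=cv2.INTER_CUBIC))
E
```

```text
time_s: 12.45
eef_pos: [0.4873, 0.0214, 0.2142]
ee_rot: [0.492, 0.622, 0.339, -0.506]
contact_force: [-0.5, 0.6, -5.4]
finger_gap: 0.0078
time_s: 13.95
eef_pos: [0.4873, 0.0213, 0.2142]
ee_rot: [0.492, 0.622, 0.339, -0.506]
contact_force: [0.4, 0.0, -4.7]
finger_gap: 0.0082
time_s: 14.95
eef_pos: [0.4873, 0.0214, 0.2142]
ee_rot: [0.492, 0.622, 0.339, -0.506]
contact_force: [1.0, 0.3, -4.7]
finger_gap: 0.0081
```

View pics/s11.png

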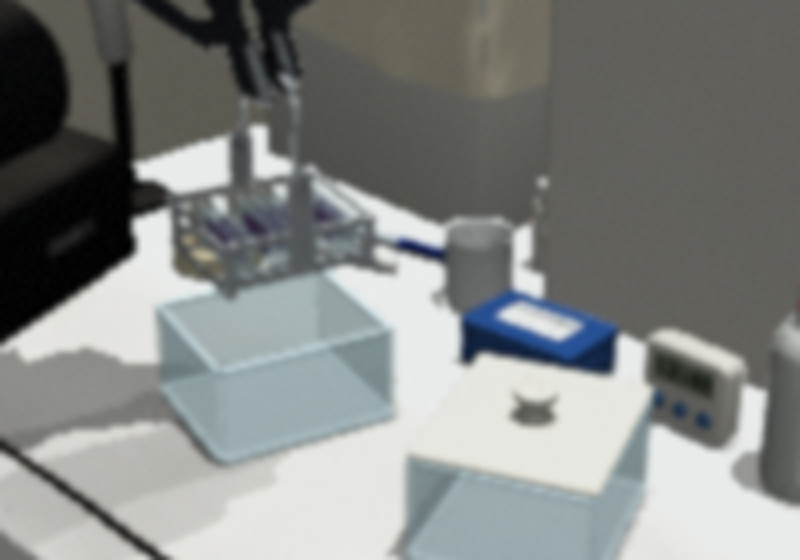

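The rack hangs unchanged at crop (270,235), level over the dish. The dish rim at (275,310) and the covered dish are where they were.

```bash
python3 -c "from bench import hand_in;print(hand_in())"
```

```text
the job is handed in; nothing more can be done
None
```

I gripped the handle by its sleeve and swung it upright along its arc while the rack still stood in the dish. Then I lifted the rack straight out and held it still over the dish for about 4 s before handing in, still gripped.

**Last checks**
- **Position:** the rack's underside was about 37 mm above the rim. Depth from two cameras showed it level to about 0.01 rad. It was centred over the dish to within about 2 to 4 mm.
- **Stillness:** the tool pose stayed within 0.1 mm through the hold.
- **Load:** the wrist carried a steady 4.5 to 5.5 N in the air, which fits the free weight of the rack. Wrist readings stayed under 2 N up to the lift and never passed about 5.5 N afterwards. I read them between moves, so a brief knock during a move would not show.
- **Other objects:** in the scene pictures neither dish had visibly moved, nor had the lid, the timer or the box. I did not recheck the bottles or the tape closely; the arm stayed clear of them.

**Disagreement:** the top and wrist cameras placed the dish centre about 4 mm apart in y. That is within the tolerance, and I used the top camera's value, which agreed with where the sleeve was gripped. The final depth check put the rack centre about 2 mm off that, towards the wrist camera's estimate.

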